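# Re-rack the reference set in reverse order

## Robot

A 6-joint arm with a two-finger parallel gripper is mounted at the origin on the work surface. World frame = base frame: x ahead of the robot, y to its left, z up, the work surface at z = 0. Lengths are in mm, angles in rad, forces in N, time in s.
With the tool pointing down it reaches from about 350 to 875 mm from the base axis. Payload 4.2 kg.
Tool frame: the origin (TCP) lies at the very end of the fingers, on their centre line; the grasp point (between the pads) lies 19 mm behind it; z points along the fingers, y is the line along which they close (so a half turn about z gives the same grasp; the last joint's range is limited). The gripper opens to 85 mm and grips with 20 to 120 N. Pads are 22 mm wide; open, the fingers measure 114 mm over their backs; the gripper's body (76 mm by 85 mm) begins 54 mm behind the grasp point. The pads swing forward as they close: fully open they stand 13 mm farther back than shut.
Start: joints at [-1.051, 0.385, 0.008, 0, -1.194, -0.259], TCP at [161.175, -603.839, 231.312] pointing down, gripper open.
Joint ranges: [-3.14, 3.14], [-1.21, 2.06], [-1.07, 1.41], [-3.16, 2.05], [-2.99, -0.16], [-3.1, 3.1]. Speed limits (rad/s): [2.79, 2.79, 3.14, 3.14, 3.14, 3.14].

## Interface

Orientations are given as a unit quaternion [x, y, z, w].
In Python, from bench import arm, viewer gives the robot as it stands. The module is installed in compiled form; this text tells all that it offers.
- The arm moves only by the shell command python3 -m jog 'ROWS' [OPENING]. ROWS is rows parted by semicolons, their numbers by spaces, 1 to 10 of them, each of 6 numbers: dx, dy, dz in mm, then a rotation vector rx, ry, rz in rad; each row is the pose to reach, as a shift and turn from the pose commanded when the command began, along the tool's axes at that moment; what a row does not reach only later rows make up. A row lasts 1/10 s, in which the tool goes at most 50 mm and 0.15 rad, less where a joint would pass 70% of its speed; a pose out of reach is approached as far as the arm can. OPENING is the finger opening in mm, set as the command begins (- or left out keeps the last). The fingers move at their own pace and stop on an object; the grip force is fixed at half the most. Time passes only in rows, so rows that do not move let the fingers close. It prints the time, the measured TCP pose, the force, the opening and the grip force at its end.
- arm.read_state(): the state, without advancing time (a new reading comes with each control period).
- viewer.get_image(name): name is "scene" or "top" or "wrist"; returns (picture, depth): 384x512x3 uint8, blue, green, red; 384x512 float32, mm along the optical axis (not along the pixel's ray), 0 where there is no reading.
- viewer.get_calibration(name): a dict with "K" (3x3 intrinsics, pixels), "D" ([k1, k2, p1, p2, k3] as OpenCV has them; the pictures are not rectified), "rvec" (rotation vector, rad) and "tvec" (3), from world to camera coordinates, as OpenCV has them. Camera axes: x right, y down, z forward; pixel columns grow to the right and rows downward; lengths in mm; the calibration is good to about 2 mm. A picture is of the moment at which its call begins: read the wrist's pose just before it. get_calibration takes no time and is no camera call; for the wrist camera it gives the pose at the moment of the call.
- arm.job_done(): hands the job in; it is judged then, once.
The state is a dict: "clock": time; "joints": joint angles; "joint_vel": joint speeds; "joint_efforts": joint torques, N m; "position": TCP position; "ee_rot": TCP orientation; "contact_force": force on the tool from outside, world axes, zero at the start; "wrist_torque": the same for the moment, N m; "gripper_width": finger opening in mm; "grasp_force": force on a finger pad.
Only numpy, scipy, OpenCV 4.12 (cv2) and the standard library are available. Lean on these libraries where they do the work, as an engineer would, in place of code of your own. Each camera call takes 0.05 s, during which the arm holds its last target. There are 200 camera calls.

## Task

Move the four bound volumes from the walnut rack to the white rack in reverse order, so that the set reads the right way round from the visitor's side of the desk: the volume at the left end of the walnut rack goes to the right end of the white one, and so on, one in each bay. Keep the volumes upright and leave each standing free, right down on the floor of its bay.

Things in the scene. Friction and masses are not known exactly. Their poses are not given: they have to be found in the camera images.
- walnut_rack: Dark walnut book rack with brass strips on its dividers, holds the volumes at the start. Fixed, 110 (x) by 284 mm (y), origin under its centre, yaw within 0.35 rad, floor 10 mm thick. Four bays centred at y = -99, -33, 33, 99 mm, each 46 mm wide (y), 94 mm long (x); dividers 20 mm thick, tops 40 mm above the desk; lips at x = -51 and 51 mm, 8 mm thick, tops at 22 mm.
- white_rack: White book rack of the same form, empty at the start; to the left or right of the other. Fixed, 110 (x) by 284 mm (y), origin under its centre, yaw within 0.35 rad, floor 10 mm thick. Four bays centred at y = -99, -33, 33, 99 mm, each 46 mm wide (y), 94 mm long (x); dividers 20 mm thick, tops 40 mm above the desk; lips at x = -51 and 51 mm, 8 mm thick, tops at 22 mm.
- volume_red: Dark red slipcased book, top plain dark red, standing upright: 76 mm deep (x), 30 mm thick (y), 110 mm tall (z), 0.15 to 0.31 kg, loose, rigid. Origin: centre of its underside. Gripped from above across y, near the top. Starts in a bay of the walnut rack, square to it, within 4 mm of the bay's centre (28 mm or more to the next volume); gilt-banded spine at +x.
- volume_green: Dark green slipcased book, top plain dark green, standing upright: 76 mm deep (x), 30 mm thick (y), 110 mm tall (z), 0.15 to 0.31 kg, loose, rigid. Origin: centre of its underside. Gripped from above across y, near the top. Starts in a bay of the walnut rack, square to it, within 4 mm of the bay's centre (28 mm or more to the next volume); gilt-banded spine at +x.
- volume_blue: Blue slipcased book, top plain blue, standing upright: 76 mm deep (x), 30 mm thick (y), 110 mm tall (z), 0.15 to 0.31 kg, loose, rigid. Origin: centre of its underside. Gripped from above across y, near the top. Starts in a bay of the walnut rack, square to it, within 4 mm of the bay's centre (28 mm or more to the next volume); gilt-banded spine at +x.
- volume_yellow: Yellow slipcased book, top plain yellow, standing upright: 76 mm deep (x), 30 mm thick (y), 110 mm tall (z), 0.15 to 0.31 kg, loose, rigid. Origin: centre of its underside. Gripped from above across y, near the top. Starts in a bay of the walnut rack, square to it, within 4 mm of the bay's centre (28 mm or more to the next volume); gilt-banded spine at +x.
- tag_red: Flat dark red tag, 20 (x) by 30 (y) by 3 mm, fixed on top of the -x lip (robot side) of the walnut rack at the foot of the red volume's own starting bay, 57 mm from that volume's starting centre; it stays there and so records which bay that volume came from. Origin at the centre of its underside; axes as the rack's.
- tag_green: Flat dark green tag, 20 (x) by 30 (y) by 3 mm, fixed on top of the -x lip (robot side) of the walnut rack at the foot of the green volume's own starting bay, 57 mm from that volume's starting centre; it stays there and so records which bay that volume came from. Origin at the centre of its underside; axes as the rack's.
- tag_blue: Flat blue tag, 20 (x) by 30 (y) by 3 mm, fixed on top of the -x lip (robot side) of the walnut rack at the foot of the blue volume's own starting bay, 57 mm from that volume's starting centre; it stays there and so records which bay that volume came from. Origin at the centre of its underside; axes as the rack's.
- tag_yellow: Flat yellow tag, 20 (x) by 30 (y) by 3 mm, fixed on top of the -x lip (robot side) of the walnut rack at the foot of the yellow volume's own starting bay, 57 mm from that volume's starting centre; it stays there and so records which bay that volume came from. Origin at the centre of its underside; axes as the rack's.

How it is judged:
By the outcome, as a careful person would: the job done as asked, in the order asked, and still so for the second after the job is handed in, with the robot touching nothing.
It also fails if it takes over 120 s, if anything falls off the work surface, if the arm or the gripper's body presses on something with over 40 N, if the wrist force passes 120 N, or if a joint passes its speed limit or range.

## Working session

There is one attempt and no reset: what is moved stays moved. The work goes in short steps, Python scripts to look and compute and a shell command to move; the robot and the scene stay as the last step left them, time stands still between calls to the robot, and variables do not carry over. Pictures are saved under pics/ and viewed, at most 14 in all, crops included, and the job is handed in when it is done.

```bash
mkdir -p pics; python3 - <<'E'
from bench import arm, viewer
import cv2, numpy as np
print(arm.read_state())
for n in ("top","scene"):
    im,d=viewer.get_image(n); cv2.imwrite(f"pics/{n}0.png",im); np.save(f"pics/{n}0.npy",d)
    c=viewer.get_calibration(n); print(n,c)
E
```

```text
{'clock': 0.0, 'joints': array([-1.05143894e+00,  3.85543676e-01,  6.63122561e-03, -5.21271323e-04,
       -1.19399164e+00, -2.58641283e-01]), 'joint_vel': array([-0.00020184, -0.00019861,  0.00021642, -0.00104361, -0.00015681,
        0.0013107 ]), 'joint_efforts': array([ 5.45842631e-04, -3.92288196e+01,  1.88401741e+01,  4.18631718e+00,
       -4.61119358e-03, -2.59959904e-06]), 'position': array([ 161.00691608, -603.30135573,  230.22816347]), 'ee_rot': array([-1.29893747e-01,  9.91527330e-01,  1.06702281e-03, -1.75547701e-04]), 'contact_force': array([-0.69571301, -0.36454432,  0.15951919]), 'wrist_torque': array([-0.00874949,  0.01789656, -0.01220436]), 'grasp_force': 0.0, 'gripper_width': 85.55141790372431}
top {'K': array([[438.29738589,   0.        , 259.79713769],
       [  0.        , 438.29738589, 192.51205465],
       [  0.        ,   0.        ,   1.        ]]), 'D': array([0.01525859, 0.        , 0.        , 0.        , 0.        ]), 'rvec': array([ 2.13449036, -2.1989447 ,  0.1227365 ]), 'tvec': array([ 18.52768817, 533.63701831, 869.8350938 ])}
scene {'K': array([[412.80820456,   0.        , 256.27828965],
       [  0.        , 412.80820456, 192.32455571],
       [  0.        ,   0.        ,   1.        ]]), 'D': array([-0.14435197,  0.        ,  0.        ,  0.        ,  0.        ]), 'rvec': array([ 2.08967369,  1.45266847, -0.51056996]), 'tvec': array([-168.52265376, -339.75592087, 1418.93194072])}
```

View pics/top0.png

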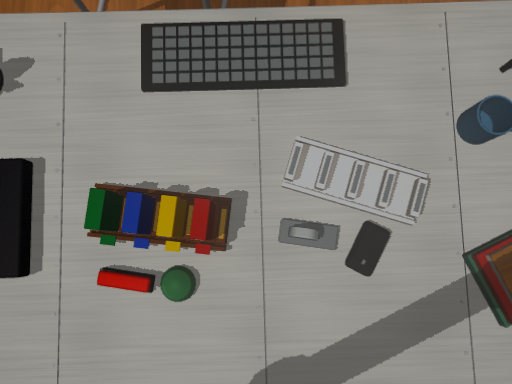

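View pics/scene0.png

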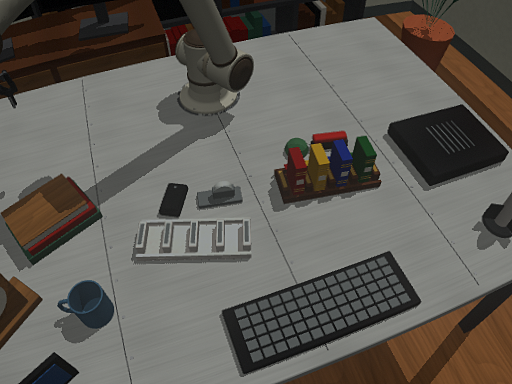

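The top view shows the walnut rack at left (px 88–232, 185–250). Its volumes, from +y to -y, are green (97,208), blue (133,213), yellow (168,216) and red (201,219), and each tag matches its volume. The empty white rack is at right (px 282–428, 137–222). The scene view confirms the layout, with the spines facing +x. Next I'll measure from the depth of both views.

```bash
cat > h.py <<'E'
import cv2, numpy as np
from scipy.optimize import minimize
from bench import arm, viewer
def cloud(name, im=None, d=None, c=None):
    if im is None: c=viewer.get_calibration(name); im,d=viewer.get_image(name)
    h,w=d.shape; uv=np.stack(np.meshgrid(np.arange(w),np.arange(h)),-1).reshape(-1,1,2).astype(float)
    n=cv2.undistortPoints(uv,c["K"],c["D"]).reshape(h,w,2)
    P=np.dstack([n*d[...,None],d]); R=cv2.Rodrigues(c["rvec"])[0]
    W=(P-c["tvec"].ravel())@R
    W[d<=0]=np.nan
    return im,W
def cmask(im,col):
    H,S,V=[x.astype(int) for x in cv2.split(cv2.cvtColor(im,cv2.COLOR_BGR2HSV))]
    r={"red":((H<6)|(H>172)),"green":(H>45)&(H<85),"blue":(H>105)&(H<130),"yellow":(H>22)&(H<34),"white":(H>=0)}[col]
    return r&(V>140)&(S<60) if col=="white" else r&(S>130)&(V>35)
def rect(p):
    (c,s,a)=cv2.minAreaRect(p[:,:2].astype(np.float32))
    if s[0]<s[1]: a+=90; s=s[::-1]
    return np.round(c,1),np.round(s,1),round((a+90)%180-90,1)
E
python3 - <<'E'
from h import *
for n in ("top","scene"):
    im,W=cloud(n,cv2.imread(f"pics/{n}0.png"),np.load(f"pics/{n}0.npy"),viewer.get_calibration(n))
    z=W[...,2]
    t=W[(abs(z)<15)&(abs(W[...,0]-500)<100)&(abs(W[...,1])<60)]; print(n,"desk z",np.nanmedian(t[:,2]))
    for c in ("green","blue","yellow","red"):
        m=cmask(im,c)&(W[...,0]>300)&(W[...,0]<600)&(W[...,1]>-50)
        p=W[m&(z>105)&(z<135)]
        q=W[m&(z>15)&(z<35)]
        print(c,len(p),rect(p),"z",np.median(p[:,2]).round(1),"| low",len(q),np.median(q,0).round(1) if len(q) else "")
    m=(W[...,1]<-30)&(W[...,1]>-420)&(W[...,0]>380)&(W[...,0]<650)&cmask(im,"white")
    for lo,hi in ((32,50),(15,28),(4,14)):
        p=W[m&(z>lo)&(z<hi)]; print("white",lo,len(p),rect(p),np.median(p[:,2]).round(1))
E
```

```text
top desk z -2.123011292979544
green 640 (array([503.8, 307. ]), array([74.3, 30.7]), -7.7) z 117.8 | low 140 [448.4 314.5  23.4]
blue 690 (array([495.1, 239.4]), array([74.9, 30.2]), -7.6) z 117.7 | low 142 [438.8 247.6  22.4]
yellow 630 (array([487.1, 176.6]), array([74.3, 29.2]), -7.5) z 117.8 | low 149 [430.7 184.2  23. ]
red 675 (array([479.9, 115. ]), array([75.5, 29.7]), -8.3) z 117.7 | low 185 [422.1 125.8  23.2]
white 32 921 (array([ 556.1, -193.9]), array([283.8,  78.2]), 71.5) 37.4
white 15 970 (array([ 556.5, -194. ]), array([284.1, 110.2]), 71.6) 19.6
white 4 2933 (array([ 557.2, -194.3]), array([282.9,  93. ]), 71.4) 7.5
scene desk z -0.5665040355349303
green 177 (array([506.8, 305.9]), array([74.1, 27.5]), -8.7) z 120.2 | low 5 [442.  311.9  27.1]
blue 234 (array([499.3, 238.8]), array([75.9, 29.8]), -7.6) z 120.0 | low 19 [535.7 234.6  21.1]
yellow 11 (array([490.2, 174.7]), array([71.4, 24.5]), -8.9) z 120.1 | low 5 [432.5 171.7  26.2]
red 270 (array([484.9, 113.7]), array([78. , 28.8]), -8.0) z 119.1 | low 65 [418.8 121.8  27.5]
white 32 404 (array([ 558.3, -194.4]), array([282.5,  79.8]), 71.6) 39.1
white 15 435 (array([ 558.2, -195.4]), array([281.9, 111.1]), 71.6) 21.2
white 4 1440 (array([ 560.7, -186. ]), array([263.1,  84.8]), 71.3) 9.1
```

```bash
cat >> h.py <<'E'
from scipy.spatial.transform import Rotation as Ro
def goal(x,y,z,yaw):
    """shift and turn in tool axes from the measured pose; yaw = rack's yaw, tool down with closing line along rack y"""
    s=arm.read_state(); R=Ro.from_quat(s["ee_rot"])
    Rt=Ro.from_euler("z",yaw)*Ro.from_matrix(np.diag([-1.,1,-1]))
    d=R.inv().apply(np.array([x,y,z])-s["position"]); r=(R.inv()*Rt).as_rotvec()
    print("clock",round(s["clock"],2),"shift",d.round(1),np.linalg.norm(d).round(),"rot",r.round(3),"w",s["gripper_width"].round(1))
E
python3 - <<'E'
from h import *
c=viewer.get_calibration("wrist"); R=cv2.Rodrigues(c["rvec"])[0]
s=arm.read_state()
p=-R.T@c["tvec"].ravel(); T=Ro.from_quat(s["ee_rot"])
print("cam in tool",T.inv().apply(p-s["position"]).round(1),"axis in tool",T.inv().apply(R[2]).round(3)); print(c["K"])
goal(520,-175,330,-0.322)
E
```

```text
cam in tool [  66.1   -0.2 -142.1] axis in tool [-0.261  0.     0.965]
[[312.40464078   0.         259.53476908]
 [  0.         312.40464078 192.33729579]
 [  0.           0.           1.        ]]Traceback (most recent call last):
  File "<stdin>", line 6, in <module>
  File "h.py", line 26, in goal
    print("clock",round(s["clock"],2),"shift",d.round(1),np.linalg.norm(d).round(),"rot",r.round(3),"w",s["gripper_width"].round(1))
                                                                                                        ^^^^^^^^^^^^^^^^^^^^^^^^
AttributeError: 'float' object has no attribute 'round'
```

```bash
sed -i 's/s\["gripper_width"\].round(1)/round(float(s["gripper_width"]),1)/' h.py; python3 - <<'E'
from h import *
goal(520,-180,330,-0.322)
E
```

```text
clock 0.1 shift [-456.   316.8  -99.1] 564.0 rot [ 0.002 -0.001  0.583] w 85.4
```

```bash
python3 -m jog '-45 32 -10 0 0 .06; -91 63 -20 0 0 .12; -137 95 -30 0 0 .18; -182 127 -40 0 0 .24; -228 158 -50 0 0 .30; -274 190 -60 0 0 .36; -319 222 -70 0 0 .42; -365 253 -80 0 0 .48; -410 285 -90 0 0 .54; -456 317 -99 0 0 .583' 44; python3 -m jog '0 0 0 0 0 0; 0 0 0 0 0 0; 0 0 0 0 0 0'; python3 - <<'E'
from h import *
goal(520,-180,330,-0.322)
im,W=cloud("wrist"); cv2.imwrite("pics/w1.png",im)
z=W[...,2]; m=(W[...,1]<-30)&(W[...,1]>-420)&(W[...,0]>380)&(W[...,0]<700)&cmask(im,"white")
print("desk",np.nanmedian(z[abs(z)<6]))
for lo,hi in ((34,50),(17,28),(6,14)):
    p=W[m&(z>lo)&(z<hi)]; print("white",lo,len(p),rect(p),np.median(p[:,2]).round(1))
goal(480,210,330,-.135)
E
```

```text
clock: 1.1
position: [480.0, -226.3, 319.8]
ee_rot: [0.161, 0.987, 0.0, -0.0]
contact_force: [1.2, -0.6, -0.1]
gripper_width: 44.1
grasp_force: 0.0
clock: 1.4
position: [478.5, -228.6, 319.0]
ee_rot: [0.161, 0.987, 0.0, -0.001]
contact_force: [-0.1, 0.3, -0.8]
gripper_width: 43.8
grasp_force: 0.0
clock 1.4 shift [-23.9  59.3 -11.1] 65.0 rot [-0.    -0.001 -0.001] w 43.8
desk -0.49118259745079373
white 34 2445 (array([ 507.2, -179.3]), array([283.6, 189.1]), 72.1) 39.4
white 17 2124 (array([ 557.8, -195.5]), array([284.6, 111. ]), 71.5) 21.5
white 6 6024 (array([ 515.5, -182. ]), array([280.3, 212.4]), 80.1) 9.6
clock 1.45 shift [138.  416.8 -10.8] 439.0 rot [-0.    -0.001 -0.189] w 43.8
```

View pics/w1.png

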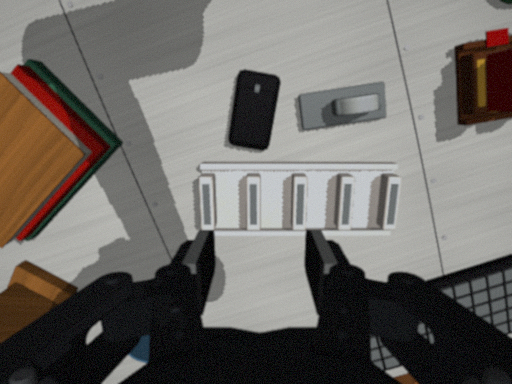

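The wrist view puts the white rack's bays at px (228–370, 200) with nothing in them. Its fitted centre, about (557.5, -195) at yaw -18.5°, agrees with the other two views to about 1.5 mm. Next is the walnut rack.

```bash
python3 -m jog '14 42 0 0 0 -.02; 28 84 0 0 0 -.04; 42 126 0 0 0 -.06; 56 168 0 0 0 -.08; 70 210 0 0 0 -.1; 84 252 0 0 0 -.12; 98 294 0 0 0 -.14; 112 336 0 0 0 -.16; 126 378 -5 0 0 -.18; 138 417 -10 0 0 -.189' 44; python3 -m jog '0 0 0 0 0 0; 0 0 0 0 0 0'; python3 - <<'E'
from h import *
goal(480,210,330,-.135)
im,W=cloud("wrist"); cv2.imwrite("pics/w2.png",im); z=W[...,2]
print("desk",np.nanmedian(z[abs(z)<6]))
for c in ("green","blue","yellow","red"):
    m=cmask(im,c)&(W[...,0]>300)&(W[...,0]<600)&(W[...,1]>-50)
    p=W[m&(z>112)&(z<130)]; q=W[m&(z>20)&(z<32)]
    print(c,len(p),rect(p),"z",np.median(p[:,2]).round(1),"| low",len(q),np.median(q,0).round(1) if len(q) else "")
E
```

```text
clock: 2.45
position: [480.2, 211.2, 329.6]
ee_rot: [0.067, 0.998, -0.0, -0.0]
contact_force: [-0.0, -0.1, 0.1]
gripper_width: 43.5
grasp_force: 0.0
clock: 2.65
position: [480.4, 210.4, 329.0]
ee_rot: [0.067, 0.998, -0.0, -0.0]
contact_force: [0.2, -0.5, -0.0]
gripper_width: 43.8
grasp_force: 0.0
clock 2.65 shift [ 0.4 -0.4 -1. ] 1.0 rot [-0.001 -0.001  0.001] w 43.8
desk -0.49431654084149845
green 1573 (array([504.3, 306.4]), array([72.9, 29.7]), -8.1) z 119.5 | low 564 [384.  204.6  25.9]
blue 1621 (array([495.6, 238.8]), array([73.9, 30.1]), -8.0) z 119.5 | low 318 [441.9 247.9  24.7]
yellow 1517 (array([495.8, 241.4]), array([162.4,  73.4]), 82.9) z 119.5 | low 292 [432.5 183.   24.4]
red 1579 (array([480.2, 114.7]), array([73.8, 29.2]), -8.6) z 119.4 | low 376 [427.2 124.9  24.3]
```

View pics/w2.png

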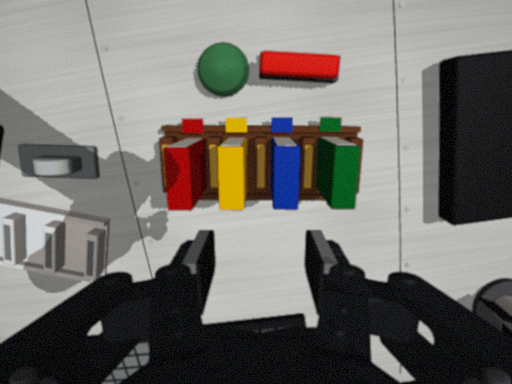

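The wrist view shows red, yellow, blue and green at px (185,172), (231,172), (286,172) and (338,172), tops at z 119.5 in rack order. It agrees with the top view to 1–2 mm. Yellow's fit picked up stray pixels, so I'll use the top and scene values for it. I'll grasp green first.

```bash
python3 -m jog '-4 35 40 0 0 0; -7 70 80 0 0 0; -10.6 98.6 110 0 0 0; -10.6 98.6 130 0 0 0; -10.6 98.6 160 0 0 0; -10.6 98.6 190 0 0 0; -10.6 98.6 215 0 0 0; -10.6 98.6 235 0 0 0; -10.6 98.6 243 0 0 0; -10.6 98.6 243 0 0 0' 44; python3 - <<'E'
from h import *
goal(504.5,306.7,85,-.138)
E
python3 -m jog '0 0 0 0 0 0; 0 0 0 0 0 0; 0 0 0 0 0 0; 0 0 0 0 0 0; 0 0 0 0 0 0' 20
```

```text
clock: 3.7
position: [504.0, 305.4, 85.7]
ee_rot: [0.068, 0.998, -0.001, -0.001]
contact_force: [-0.5, -0.3, 0.1]
gripper_width: 44.0
grasp_force: 0.0
clock 3.7 shift [-0.3  1.3  0.7] 2.0 rot [-0.002 -0.001  0.003] w 44.0
clock: 4.2
position: [504.7, 307.6, 87.9]
ee_rot: [0.066, 0.998, 0.001, 0.001]
contact_force: [0.1, -0.9, 5.2]
gripper_width: 29.5
grasp_force: 60.0
```

```bash
python3 -m jog '0 0 -15 0 0 0; 0 0 -40 0 0 0; 0 0 -70 0 0 0; 0 0 -100 0 0 0; 0 0 -125 0 0 0; 0 0 -140 0 0 0; 0 0 -140 0 0 0'; python3 - <<'E'
from h import *
c=np.array([557.5,-195]); 
for n,y in zip(("green","blue","yellow","red"),(-99,-33,33,99)):
    print(n,(c+y*np.array([np.sin(.323),np.cos(.323)])).round(1))
goal(526.1,-288.9,227,-.323)
E
```

```text
clock: 4.9
position: [504.4, 308.1, 228.4]
ee_rot: [0.066, 0.998, 0.002, 0.001]
contact_force: [-0.0, 0.3, -2.8]
gripper_width: 29.3
grasp_force: 59.6
green [ 526.1 -288.9]
blue [ 547.  -226.3]
yellow [ 568.  -163.7]
red [ 588.9 -101.1]
clock 4.9 shift [-1.006e+02 -5.889e+02 -5.000e-01] 597.0 rot [0.004 0.002 0.19 ] w 29.3
```

```bash
python3 -m jog '-4 -25 0 0 0 .01; -11 -65 0 0 0 .03; -18 -105 0 0 0 .04; -25 -145 0 0 0 .05; -32 -185 0 0 0 .06; -39 -225 0 0 0 .07; -46 -265 0 0 0 .09; -52 -305 0 0 0 .1; -59 -345 0 0 0 .11; -66 -385 0 0 0 .12'; python3 - <<'E'
from h import *
goal(526.1,-288.9,227,-.323)
E
```

```text
clock: 5.9
position: [517.0, -84.4, 224.5]
ee_rot: [0.127, 0.992, 0.0, -0.002]
contact_force: [0.3, -0.4, -1.9]
gripper_width: 29.2
grasp_force: 59.7
clock 5.9 shift [ -60.2 -195.7   -2.6] 205.0 rot [-0.    -0.003  0.069] w 29.2
```

```bash
python3 -m jog '-12 -40 0 0 0 .015; -24 -80 0 0 0 .03; -36 -120 0 0 0 .045; -48 -155 0 0 0 .055; -56 -182 0 0 0 .065; -60 -196 0 0 0 .069; -60 -196 0 0 0 .069; -60 -196 0 0 0 .069; -60 -196 0 0 0 .069'; python3 - <<'E'
from h import *
goal(526.1,-288.9,227,-.323)
im,W=cloud("top"); z=W[...,2]; cv2.imwrite("pics/t3.png",im)
imw,Ww=cloud("wrist"); cv2.imwrite("pics/w3.png",imw)
E
```

```text
clock: 6.8
position: [527.1, -286.7, 226.0]
ee_rot: [0.16, 0.987, 0.0, -0.0]
contact_force: [0.2, 0.2, -2.3]
gripper_width: 28.7
grasp_force: 59.7
clock 6.8 shift [ 0.3 -2.4 -1. ] 3.0 rot [ 0.    -0.001  0.002] w 28.7
```

View pics/w3.png

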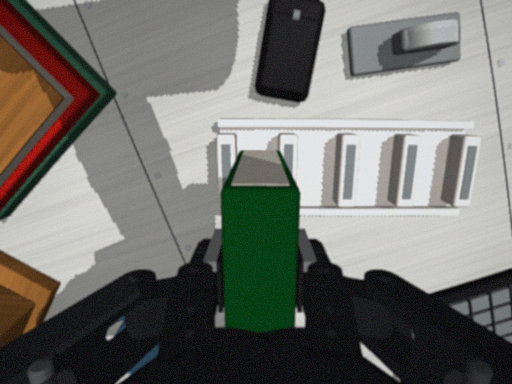

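Green hangs square in the grip over the end bay (px 260,240), in line with the dividers. I'll lower it.

```bash
python3 -m jog '0 -2.4 20 0 0 0; 0 -2.4 50 0 0 0; 0 -2.4 80 0 0 0; 0 -2.4 105 0 0 0; 0 -2.4 120 0 0 0; 0 -2.4 130 0 0 0; 0 -2.4 134 0 0 0; 0 -2.4 134 0 0 0;0 -2.4 134 0 0 0'; python3 -m jog '0 0 1 0 0 0; 0 0 2 0 0 0; 0 0 3 0 0 0; 0 0 3 0 0 0'
```

```text
clock: 7.8
position: [527.3, -290.2, 93.6]
ee_rot: [0.16, 0.987, -0.0, 0.001]
contact_force: [-0.3, 0.3, -1.9]
gripper_width: 29.2
grasp_force: 59.8
clock: 8.2
position: [526.4, -290.2, 89.5]
ee_rot: [0.16, 0.987, 0.0, -0.0]
contact_force: [-0.0, -0.2, -2.2]
gripper_width: 29.4
grasp_force: 59.8
```

```bash
python3 -m jog '0 0 1 0 0 0; 0 0 2 0 0 0; 0 0 2 0 0 0'; python3 - <<'E'
from h import *
goal(526.1,-288.9,87,-.323)
E
```

```text
clock: 8.5
position: [526.6, -290.2, 87.9]
ee_rot: [0.16, 0.987, -0.0, 0.0]
contact_force: [-1.7, 0.3, 0.3]
gripper_width: 29.5
grasp_force: 60.1
clock 8.5 shift [0.9 1.1 0.9] 2.0 rot [-0.     0.     0.001] w 29.5
```

Contact felt at z 88, as expected. I'll release and retreat.

```bash
python3 -m jog '0 0 0.5 0 0 0; 0 0 0.5 0 0 0; 0 0 .5 0 0 0; 0 0 .5 0 0 0' 44; python3 -m jog '0 0 -15 0 0 0; 0 0 -40 0 0 0; 0 0 -80 0 0 0; 0 0 -120 0 0 0; 0 0 -140 0 0 0; 0 0 -140 0 0 0'; python3 - <<'E'
from h import *
goal(495.6,239,230,-.138)
im,W=cloud("top"); z=W[...,2]; cv2.imwrite("pics/t4.png",im)
m=cmask(im,"green")&(W[...,1]<-150); p=W[m&(z>105)&(z<130)]; print(len(p),rect(p),np.median(p[:,2]))
E
```

```text
clock: 8.9
position: [526.7, -290.2, 87.1]
ee_rot: [0.16, 0.987, -0.0, 0.0]
contact_force: [-0.6, 0.4, 0.6]
gripper_width: 43.8
grasp_force: 0.0
clock: 9.5
position: [528.3, -290.9, 231.4]
ee_rot: [0.16, 0.987, -0.001, 0.004]
contact_force: [-0.0, -0.1, 0.1]
gripper_width: 44.1
grasp_force: 0.0
clock 9.5 shift [198.6 492.4  -0.5] 531.0 rot [-0.001  0.009 -0.184] w 44.1
0 (array([0., 0.]), array([0., 0.]), 0.0) nan
  return _methods._mean(a, axis=axis, dtype=dtype,
  ret = ret.dtype.type(ret / rcount)
```

```bash
python3 -m jog '18 45 0 0 0 -.02; 36 90 0 0 0 -.04; 54 135 0 0 0 -.05; 72 180 0 0 0 -.07; 90 225 0 0 0 -.09; 108 270 0 0 0 -.1; 127 315 0 0 0 -.12; 145 360 0 0 0 -.14; 163 405 0 0 0 -.16; 180 448 0 0 0 -.17'; python3 - <<'E'
from h import *
im,W=cloud("top"); z=W[...,2]; cv2.imwrite("pics/t5.png",im)
m=cmask(im,"green")&(W[...,1]<-150); p=W[m&(z>105)&(z<130)]; print(len(p),rect(p),np.median(p[:,2]))
goal(495.6,239,170,-.138)
E
```

```text
clock: 10.55
position: [496.3, 193.4, 225.4]
ee_rot: [0.076, 0.997, -0.001, -0.001]
contact_force: [1.0, -0.1, 0.4]
gripper_width: 44.6
grasp_force: 0.0
1 (array([ 497.9, -293.1]), array([0., 0.]), 0.0) 117.52130680727491
clock 10.6 shift [ 7.3 39.5 55.2] 68.0 rot [ 0.001 -0.001 -0.009] w 44.2
```

View pics/t5.png

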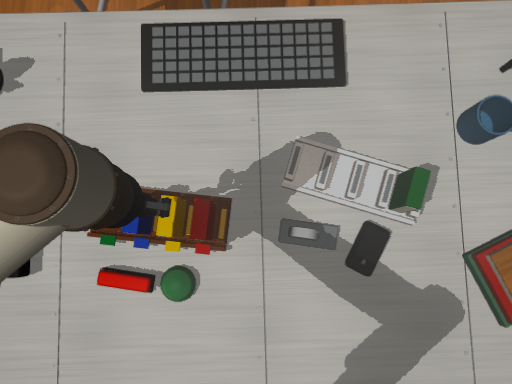

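Green stands upright in the right-end bay (px 410,188), with the top lit and its left face in shade. The mask threshold was the problem, so I'll measure it with depth alone later. On to blue.

```bash
python3 - <<'E'
from h import *
im,W=cloud("top"); z=W[...,2]
m=(W[...,1]<-150)&(W[...,1]>-420)&(W[...,0]>400)&(W[...,0]<650); p=W[m&(z>105)&(z<130)]; print(len(p),rect(p),np.median(p[:,2]))
E
python3 -m jog '4 20 28 0 0 -.005; 7.3 39.5 55 0 0 -.009; 7.3 39.5 80 0 0 -.009; 7.3 39.5 105 0 0 -.009; 7.3 39.5 125 0 0 -.009; 7.3 39.5 135 0 0 -.009; 7.3 39.5 139 0 0 -.009; 7.3 39.5 139 0 0 -.009'; python3 - <<'E'
from h import *
goal(495.6,239,86,-.138)
E
python3 -m jog '0 0 0 0 0 0; 0 0 0 0 0 0; 0 0 0 0 0 0; 0 0 0 0 0 0; 0 0 0 0 0 0' 20
```

```text
731 (array([ 525.1, -289.3]), array([76.7, 30.5]), -18.2) 117.17084014609495
clock: 11.45
position: [495.9, 231.2, 87.0]
ee_rot: [0.072, 0.997, -0.001, -0.001]
contact_force: [-1.0, 1.4, -0.3]
gripper_width: 44.0
grasp_force: 0.2
clock 11.45 shift [1.4 7.7 1. ] 8.0 rot [-0.002 -0.002 -0.006] w 44.0
clock: 11.95
position: [497.2, 232.6, 88.8]
ee_rot: [0.071, 0.997, 0.001, 0.001]
contact_force: [1.6, 2.4, 2.2]
gripper_width: 29.3
grasp_force: 59.9
```

I computed that shift before the arm had settled, so the grasp is about 7 mm off in y and dragged the volume slightly. I'll lift it, then check how it sits in the grip.

```bash
python3 -m jog '0 0 -10 0 0 0; 0 0 -30 0 0 0; 0 0 -60 0 0 0; 0 0 -95 0 0 0; 0 0 -125 0 0 0; 0 0 -140 0 0 0; 0 0 -140 0 0 0; 0 0 -140 0 0 0'; python3 - <<'E'
from h import *
goal(547,-226.3,228,-.323)
imw,W=cloud("wrist"); cv2.imwrite("pics/w6.png",imw); s,_=cloud("scene"); cv2.imwrite("pics/s6.png",cv2.resize(s[60:260,230:430],None,fx=3,fy=3))
E
```

```text
clock: 12.75
position: [494.9, 230.9, 226.5]
ee_rot: [0.072, 0.997, -0.001, -0.002]
contact_force: [-1.3, 0.0, -3.5]
gripper_width: 29.1
grasp_force: 59.4
clock 12.75 shift [-117.1 -445.    -0.8] 460.0 rot [-0.003 -0.003  0.179] w 29.1
```

View pics/s6.png

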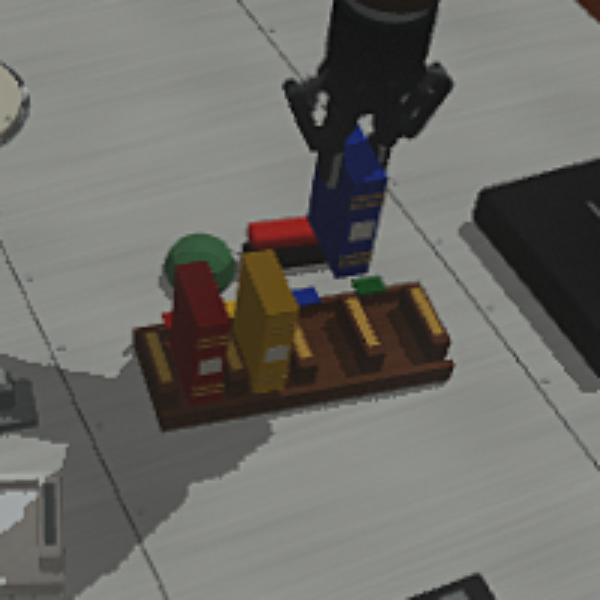

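Blue hangs upright in the grip (px 350,205), and yellow and red stand undisturbed. I'll move it over.

```bash
python3 -m jog '-7 -25 0 0 0 .01; -17 -65 0 0 0 .03; -28 -105 0 0 0 .04; -38 -145 0 0 0 .06; -49 -185 0 0 0 .07; -59 -225 0 0 0 .09; -70 -265 0 0 0 .11; -80 -305 0 0 0 .12; -91 -345 0 0 0 .14; -102 -385 0 0 0 .155'; python3 -m jog '-8 -30 0 0 0 .012; -12 -50 0 0 0 .02; -15 -60 0 0 0 .024; -15 -60 0 0 0 .024; -15 -60 0 0 0 .024; -15 -60 0 0 0 .024'; python3 - <<'E'
from h import *
goal(547,-226.3,228,-.323)
im,W=cloud("scene"); m=cmask(im,"blue")&(W[...,1]<-150)&(W[...,1]>-290)&(W[...,0]>450)&(W[...,0]<640)
for lo in (140,165,190,215):
    p=W[m&(W[...,2]>lo)&(W[...,2]<lo+25)]; u=p[:,:2]@np.array([np.sin(.323),np.cos(.323)]); v=p[:,:2]@np.array([np.cos(.323),-np.sin(.323)]); print(lo,len(p),np.percentile(u,[3,50,97]).round(1),np.percentile(v,[3,97]).round(1))
p=W[m&(W[...,2]>120)]; print("bottom z",np.percentile(p[:,2],[0.5,2]), "target u,v",547*np.sin(.323)-226.3*np.cos(.323),547*np.cos(.323)+226.3*np.sin(.323))
E
```

```text
clock: 13.85
position: [541.4, -165.3, 226.2]
ee_rot: [0.149, 0.989, -0.0, -0.002]
contact_force: [0.3, 0.2, -2.8]
gripper_width: 29.4
grasp_force: 59.7
clock: 14.45
position: [539.2, -224.3, 227.8]
ee_rot: [0.16, 0.987, 0.0, -0.0]
contact_force: [-1.0, 0.7, -2.8]
gripper_width: 29.0
grasp_force: 59.5
clock 14.45 shift [-8.   0.6 -0.2] 8.0 rot [ 0.    -0.     0.002] w 29.0
140 52 [-47.9 -24.3 -23.4] [557.2 623.1]
165 98 [-49.  -24.6 -23.8] [553.9 622. ]
190 51 [-52.  -25.1 -24.2] [563.9 622.4]
215 53 [-51.  -39.1 -26.6] [619.4 623. ]
bottom z [153.2623305 156.3694934] target u,v -40.97262220469025 590.5437614856935
```

```bash
python3 -m jog '-8 1 10 0 0 0; -8 1 40 0 0 0; -8 1 75 0 0 0; -8 1 105 0 0 0; -8 1 120 0 0 0; -8 1 130 0 0 0; -8 1 135 0 0 0; -8 1 135 0 0 0; -8 1 135 0 0 0'; python3 -m jog '0 0 1 0 0 0; 0 0 2 0 0 0; 0 0 3 0 0 0; 0 0 3 0 0 0'; python3 - <<'E'
from h import *
goal(547,-226.3,87,-.323)
E
```

```text
clock: 15.4
position: [547.9, -227.1, 94.0]
ee_rot: [0.16, 0.987, -0.0, 0.001]
contact_force: [-0.4, -0.2, -2.6]
gripper_width: 29.3
grasp_force: 59.5
clock: 15.8
position: [547.0, -227.0, 90.1]
ee_rot: [0.16, 0.987, 0.0, 0.0]
contact_force: [-0.2, 0.0, -3.3]
gripper_width: 29.2
grasp_force: 59.5
clock 15.8 shift [0.2 0.7 3.1] 3.0 rot [0.    0.    0.001] w 29.2
```

```bash
python3 -m jog '0 0 1 0 0 0; 0 0 2 0 0 0; 0 0 2 0 0 0'; python3 -m jog '0 0 0.5 0 0 0; 0 0 1 0 0 0; 0 0 1 0 0 0'
```

```text
clock: 16.1
position: [547.3, -227.0, 88.8]
ee_rot: [0.16, 0.987, -0.0, 0.0]
contact_force: [-2.4, 1.3, 1.6]
gripper_width: 29.2
grasp_force: 60.3
clock: 16.4
position: [547.3, -227.1, 88.8]
ee_rot: [0.16, 0.987, -0.0, 0.001]
contact_force: [-2.3, 1.2, 7.8]
gripper_width: 29.2
grasp_force: 61.0
```

Blue is seated (+8 N). I'll release and retreat to the walnut rack, settling before I measure this time.

```bash
python3 -m jog '0 0 0 0 0 0; 0 0 0 0 0 0; 0 0 0 0 0 0; 0 0 0 0 0 0' 44; python3 -m jog '0 0 -15 0 0 0; 0 0 -40 0 0 0; 0 0 -80 0 0 0; 0 0 -120 0 0 0; 0 0 -140 0 0 0; 0 0 -140 0 0 0; 0 0 -140 0 0 0'; python3 - <<'E'
from h import *
goal(488,176,230,-.138)
E
```

```text
clock: 16.8
position: [547.1, -227.1, 86.8]
ee_rot: [0.16, 0.987, -0.0, -0.0]
contact_force: [0.5, -0.4, 0.3]
gripper_width: 43.9
grasp_force: 0.0
clock: 17.5
position: [546.8, -226.8, 226.7]
ee_rot: [0.161, 0.987, 0.0, -0.0]
contact_force: [-1.0, 0.1, -0.5]
gripper_width: 44.1
grasp_force: 0.0
clock 17.5 shift [183.4 363.4  -3. ] 407.0 rot [ 0.001 -0.    -0.185] w 44.1
```

```bash
python3 -m jog '20 40 0 0 0 -.02; 40 80 0 0 0 -.04; 60 120 0 0 0 -.06; 80 160 0 0 0 -.08; 100 200 0 0 0 -.1; 121 240 0 0 0 -.12; 141 280 0 0 0 -.14; 162 320 0 0 0 -.165; 183 363 0 0 0 -.185; 183 363 0 0 0 -.185'; python3 -m jog '0 0 0 0 0 0; 0 0 0 0 0 0; 0 0 0 0 0 0; 0 0 0 0 0 0'; python3 - <<'E'
from h import *
goal(488,176,86,-.138)
im,W=cloud("top"); z=W[...,2]
m=(W[...,1]<-150)&(W[...,1]>-420)&(W[...,0]>400)&(W[...,0]<650); 
for lo,hi in ((-420,-260),(-255,-150)):
  p=W[m&(z>105)&(z<130)&(W[...,1]>lo)&(W[...,1]<hi)]; print(len(p),rect(p),np.median(p[:,2]))
im,W=cloud("wrist"); z=W[...,2]; print("yellow in wrist")
for c in ("yellow","red"):
  p=W[cmask(im,c)&(z>112)&(z<130)&(W[...,1]<205)]; print(len(p),rect(p) if len(p) else "")
E
```

```text
clock: 18.5
position: [487.2, 179.3, 225.0]
ee_rot: [0.065, 0.998, -0.001, -0.001]
contact_force: [0.1, -1.1, 0.2]
gripper_width: 43.9
grasp_force: 0.0
clock: 18.9
position: [488.5, 174.1, 226.8]
ee_rot: [0.07, 0.998, -0.0, -0.0]
contact_force: [0.5, -0.9, 0.1]
gripper_width: 44.1
grasp_force: 0.0
clock 18.9 shift [  0.7   1.9 140.8] 141.0 rot [-0.    -0.    -0.001] w 44.1
732 (array([ 525.2, -289.5]), array([76.8, 30.7]), -18.5) 117.28491358536556
711 (array([ 545.5, -222.6]), array([76.4, 30.7]), -18.1) 117.31646891130269
yellow in wrist
2885 (array([487.7, 174.9]), array([73.8, 29. ]), -8.5)
3029 (array([479.9, 114.1]), array([74.2, 30. ]), -8.3)
```

Green and blue both stand upright at full depth, tops level with each other. Now yellow.

```bash
python3 -m jog '.5 1.2 30 0 0 0; .5 1.2 65 0 0 0; .5 1.2 95 0 0 0; .5 1.2 120 0 0 0; .5 1.2 135 0 0 0; .5 1.2 140 0 0 0; .5 1.2 140 0 0 0; .5 1.2 140 0 0 0'; python3 -m jog '0 0 0 0 0 0; 0 0 0 0 0 0; 0 0 0 0 0 0; 0 0 0 0 0 0; 0 0 0 0 0 0' 20; python3 -m jog '0 0 -10 0 0 0; 0 0 -30 0 0 0; 0 0 -60 0 0 0; 0 0 -95 0 0 0; 0 0 -125 0 0 0; 0 0 -140 0 0 0; 0 0 -140 0 0 0; 0 0 -140 0 0 0'; python3 - <<'E'
from h import *
goal(568,-163.7,228,-.323)
E
```

```text
clock: 19.8
position: [488.8, 176.8, 88.0]
ee_rot: [0.069, 0.998, 0.001, 0.001]
contact_force: [-0.4, -0.2, 0.1]
gripper_width: 44.1
grasp_force: 0.0
clock: 20.3
position: [488.7, 176.7, 88.3]
ee_rot: [0.068, 0.998, 0.0, 0.001]
contact_force: [-1.1, -2.0, 6.2]
gripper_width: 29.3
grasp_force: 59.9
clock: 21.1
position: [487.2, 176.3, 226.2]
ee_rot: [0.069, 0.998, 0.0, -0.001]
contact_force: [-0.0, -0.4, -2.9]
gripper_width: 29.4
grasp_force: 59.5
clock 21.1 shift [-126.7 -325.7   -2. ] 349.0 rot [-0.    -0.002  0.185] w 29.4
```

```bash
python3 -m jog '-10 -25 0 0 0 .015; -25 -65 0 0 0 .035; -41 -105 0 0 0 .06; -56 -145 0 0 0 .08; -72 -185 0 0 0 .105; -87 -225 0 0 0 .13; -103 -265 0 0 0 .15; -117 -300 0 0 0 .17; -125 -320 0 0 0 .182; -127 -326 0 0 0 .185'; python3 -m jog '0 0 0 0 0 0; 0 0 0 0 0 0; 0 0 0 0 0 0; 0 0 0 0 0 0'; python3 - <<'E'
from h import *
goal(568,-163.7,90,-.323)
E
```

```text
clock: 22.1
position: [568.5, -165.8, 224.2]
ee_rot: [0.162, 0.987, -0.0, -0.002]
contact_force: [-0.4, -0.3, -1.4]
gripper_width: 29.3
grasp_force: 59.8
clock: 22.5
position: [569.2, -162.7, 227.1]
ee_rot: [0.16, 0.987, 0.0, 0.0]
contact_force: [0.6, 0.4, -2.4]
gripper_width: 29.1
grasp_force: 59.8
clock 22.5 shift [  0.8  -1.3 137.1] 137.0 rot [0.    0.    0.002] w 29.1
```

```bash
python3 -m jog '1 -1 10 0 0 0; 1 -1 40 0 0 0; 1 -1 75 0 0 0; 1 -1 105 0 0 0; 1 -1 120 0 0 0; 1 -1 130 0 0 0; 1 -1 136 0 0 0; 1 -1 136 0 0 0; 1 -1 136 0 0 0'; python3 -m jog '0 0 1 0 0 0; 0 0 2 0 0 0; 0 0 3 0 0 0; 0 0 3 0 0 0'
```

```text
clock: 23.4
position: [568.7, -164.4, 91.9]
ee_rot: [0.16, 0.987, 0.0, 0.001]
contact_force: [-0.1, -0.5, -1.2]
gripper_width: 29.3
grasp_force: 59.7
clock: 23.8
position: [568.2, -164.5, 88.4]
ee_rot: [0.16, 0.987, -0.0, 0.0]
contact_force: [-0.2, -0.1, -0.9]
gripper_width: 29.5
grasp_force: 59.8
```

```bash
python3 -m jog '0 0 .5 0 0 0; 0 0 1 0 0 0; 0 0 1 0 0 0';  python3 -m jog '0 0 0 0 0 0; 0 0 0 0 0 0; 0 0 0 0 0 0; 0 0 0 0 0 0' 44; python3 -m jog '0 0 -15 0 0 0; 0 0 -40 0 0 0; 0 0 -80 0 0 0; 0 0 -120 0 0 0; 0 0 -140 0 0 0; 0 0 -140 0 0 0; 0 0 -140 0 0 0'; python3 - <<'E'
from h import *
goal(480.2,114.5,230,-.138)
E
```

```text
clock: 24.1
position: [568.3, -164.5, 88.3]
ee_rot: [0.16, 0.987, -0.0, 0.0]
contact_force: [-2.4, 1.1, 5.5]
gripper_width: 28.8
grasp_force: 60.9
clock: 24.5
position: [568.0, -164.4, 86.8]
ee_rot: [0.16, 0.987, -0.0, -0.0]
contact_force: [-0.2, -0.5, -0.0]
gripper_width: 44.0
grasp_force: 0.0
clock: 25.2
position: [567.7, -164.2, 226.7]
ee_rot: [0.161, 0.987, 0.0, -0.0]
contact_force: [-1.0, 0.3, 0.7]
gripper_width: 44.2
grasp_force: 0.0
clock 25.2 shift [171.3 236.6  -3.1] 292.0 rot [ 0.001 -0.    -0.184] w 44.2
```

```bash
python3 -m jog '25 35 0 0 0 -.025; 50 70 0 0 0 -.05; 75 105 0 0 0 -.08; 100 140 0 0 0 -.1; 125 173 0 0 0 -.13; 150 208 0 0 0 -.16; 171 236 0 0 0 -.184; 171 236 0 0 0 -.184'; python3 -m jog '0 0 0 0 0 0; 0 0 0 0 0 0; 0 0 0 0 0 0; 0 0 0 0 0 0'; python3 - <<'E'
from h import *
goal(480.2,114.5,86,-.138)
im,W=cloud("wrist"); z=W[...,2]
p=W[cmask(im,"red")&(z>112)&(z<130)&(W[...,1]<205)]; print(len(p),rect(p) if len(p) else "")
E
```

```text
clock: 26.0
position: [478.8, 116.2, 225.3]
ee_rot: [0.066, 0.998, -0.001, -0.001]
contact_force: [-0.1, -0.3, -0.6]
gripper_width: 44.1
grasp_force: 0.0
clock: 26.4
position: [480.7, 112.7, 226.7]
ee_rot: [0.07, 0.998, -0.0, -0.0]
contact_force: [-0.5, -0.6, -0.1]
gripper_width: 44.0
grasp_force: 0.0
clock 26.4 shift [  0.7   1.8 140.7] 141.0 rot [-0.    -0.001 -0.002] w 44.0
3095 (array([480.4, 113.8]), array([74.8, 29.7]), -7.1)
```

```bash
python3 -m jog '.5 1.4 30 0 0 0; .5 1.4 65 0 0 0; .5 1.4 95 0 0 0; .5 1.4 120 0 0 0; .5 1.4 135 0 0 0; .5 1.4 140 0 0 0; .5 1.4 140 0 0 0; .5 1.4 140 0 0 0'; python3 -m jog '0 0 0 0 0 0; 0 0 0 0 0 0; 0 0 0 0 0 0; 0 0 0 0 0 0; 0 0 0 0 0 0' 20; python3 -m jog '0 0 -10 0 0 0; 0 0 -30 0 0 0; 0 0 -60 0 0 0; 0 0 -95 0 0 0; 0 0 -125 0 0 0; 0 0 -140 0 0 0; 0 0 -140 0 0 0; 0 0 -140 0 0 0'; python3 - <<'E'
from h import *
goal(588.9,-101.1,228,-.323)
E
```

```text
clock: 27.25
position: [481.0, 115.2, 87.9]
ee_rot: [0.069, 0.998, 0.0, 0.001]
contact_force: [1.1, -0.3, 0.5]
gripper_width: 43.8
grasp_force: 0.0
clock: 27.75
position: [481.0, 115.2, 88.2]
ee_rot: [0.069, 0.998, 0.0, 0.001]
contact_force: [-0.7, -0.8, 5.7]
gripper_width: 29.1
grasp_force: 60.1
clock: 28.55
position: [479.2, 114.9, 226.1]
ee_rot: [0.069, 0.998, 0.0, -0.001]
contact_force: [-0.4, 0.8, -2.7]
gripper_width: 29.2
grasp_force: 59.7
clock 28.55 shift [-138.5 -198.7   -2.1] 242.0 rot [-0.    -0.002  0.184] w 29.2
```

```bash
python3 -m jog '-14 -20 0 0 0 .02; -37 -53 0 0 0 .05; -60 -86 0 0 0 .08; -83 -119 0 0 0 .11; -106 -152 0 0 0 .14; -125 -180 0 0 0 .165; -135 -194 0 0 0 .18; -138 -199 0 0 0 .184; -138 -199 0 0 0 .184; -138 -199 0 0 0 .184'; python3 -m jog '0 0 0 0 0 0; 0 0 0 0 0 0'; python3 - <<'E'
from h import *
goal(588.9,-101.1,90,-.323)
E
```

```text
clock: 29.55
position: [588.8, -100.1, 226.4]
ee_rot: [0.16, 0.987, 0.0, -0.001]
contact_force: [-0.9, 0.2, -1.8]
gripper_width: 29.3
grasp_force: 60.0
clock: 29.75
position: [589.3, -100.1, 227.3]
ee_rot: [0.16, 0.987, 0.0, 0.0]
contact_force: [0.5, -0.1, -2.8]
gripper_width: 29.1
grasp_force: 60.0
clock 29.75 shift [  0.   -1.1 137.3] 137.0 rot [0.    0.    0.002] w 29.1
```

```bash
python3 -m jog '0 -1 10 0 0 0; 0 -1 40 0 0 0; 0 -1 75 0 0 0; 0 -1 105 0 0 0; 0 -1 120 0 0 0; 0 -1 130 0 0 0; 0 -1 136 0 0 0; 0 -1 136 0 0 0; 0 -1 136 0 0 0'; python3 -m jog '0 0 1 0 0 0; 0 0 2 0 0 0; 0 0 3 0 0 0; 0 0 3 0 0 0'
```

```text
clock: 30.65
position: [589.9, -102.0, 91.9]
ee_rot: [0.16, 0.987, 0.0, 0.001]
contact_force: [-0.3, 0.1, -2.8]
gripper_width: 29.2
grasp_force: 59.9
clock: 31.05
position: [589.4, -102.1, 88.3]
ee_rot: [0.16, 0.987, 0.0, 0.0]
contact_force: [0.4, -0.2, -1.5]
gripper_width: 29.3
grasp_force: 60.0
```

```bash
python3 -m jog '0 0 .5 0 0 0; 0 0 1 0 0 0; 0 0 1 0 0 0'
```

```text
clock: 31.35
position: [589.5, -102.1, 88.3]
ee_rot: [0.16, 0.987, -0.0, 0.001]
contact_force: [-1.8, 1.3, 6.1]
gripper_width: 29.2
grasp_force: 61.1
```

Red is seated. I'll release it, retreat upward and back to the side, and verify.

```bash
python3 -m jog '0 0 0 0 0 0; 0 0 0 0 0 0; 0 0 0 0 0 0; 0 0 0 0 0 0' 44; python3 -m jog '0 0 -15 0 0 0; 0 0 -40 0 0 0; 0 0 -80 0 0 0; 0 0 -120 0 0 0; 0 0 -150 0 0 0; 25 40 -150 0 0 0; 50 80 -150 0 0 0; 75 120 -150 0 0 0; 100 160 -150 0 0 0; 120 200 -150 0 0 0'; python3 -m jog '10 40 0 0 0 0; 20 80 0 0 0 0; 20 80 0 0 0 0; 20 80 0 0 0 0; 20 80 0 0 0 0'; python3 - <<'E'
from h import *
c=np.array([557.5,-195]); R=np.array([[np.cos(.323),-np.sin(.323)],[np.sin(.323),np.cos(.323)]])
for n,zo in (("top",0),("scene",2)):
    im,W=cloud(n); z=W[...,2]; cv2.imwrite(f"pics/{n}9.png",im)
    L=(W[...,:2]-c)@R.T
    for y in (-99,-33,33,99):
        m=(z>105)&(z<130)&(abs(L[...,0])<60)&(abs(L[...,1]-y)<30); q=L[m]
        A=np.c_[q,np.ones(len(q))]; f=np.linalg.lstsq(A,z[m],rcond=None)[0] if n=="top" else [0,0]
        print(n,y,len(q),rect(q),"z",np.median(z[m]).round(1),"slope",np.round(f[:2],3))
E
```

```text
clock: 31.75
position: [589.3, -102.0, 86.9]
ee_rot: [0.16, 0.987, -0.0, 0.0]
contact_force: [0.4, -0.3, 0.4]
gripper_width: 43.7
grasp_force: 0.0
clock: 32.75
position: [537.7, 127.3, 237.3]
ee_rot: [0.16, 0.987, 0.0, 0.0]
contact_force: [0.6, 0.2, -0.2]
gripper_width: 44.0
grasp_force: 0.0
clock: 33.25
position: [544.9, 207.2, 236.8]
ee_rot: [0.161, 0.987, -0.0, -0.0]
contact_force: [-0.3, -0.3, -0.2]
gripper_width: 44.0
grasp_force: 0.0
top -99 734 (array([  -0.6, -100. ]), array([76.7, 30.7]), -0.7) z 117.2 slope [ 0.008 -0.1  ]
top -33 712 (array([ -2.5, -30. ]), array([76.4, 31. ]), 0.5) z 117.2 slope [ 0.015 -0.072]
top 33 691 (array([-1.5, 32.5]), array([77. , 30.4]), 0.1) z 117.4 slope [ 0.016 -0.05 ]
top 99 665 (array([-1. , 98.5]), array([76.9, 30. ]), -0.0) z 117.4 slope [ 0.013 -0.029]
scene -99 415 (array([  3.4, -98.8]), array([76.5, 31.8]), -0.1) z 118.5 slope [0 0]
scene -33 408 (array([  2.9, -31.4]), array([77.8, 31.4]), 0.3) z 118.4 slope [0 0]
scene 33 403 (array([ 3.3, 32.3]), array([78.8, 30.8]), 0.2) z 118.7 slope [0 0]
scene 99 382 (array([ 4.2, 99.3]), array([76.1, 28.6]), 0.3) z 118.8 slope [0 0]
```

View pics/top9.png

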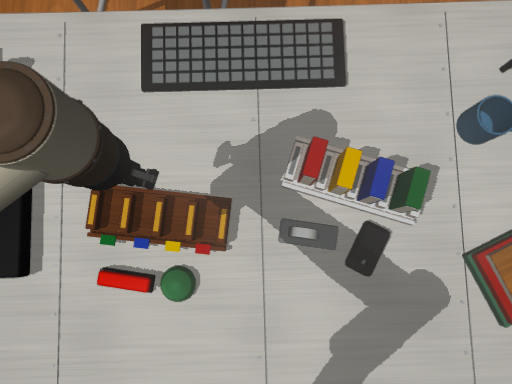

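View pics/scene9.png

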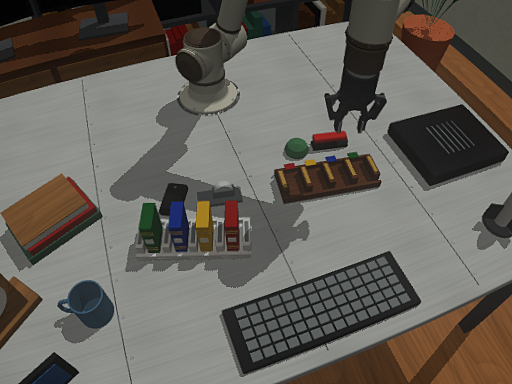

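Both views show all four volumes upright at full depth in the white rack. From left to right at px (315,158), (347,170), (378,180) and (411,188) they read red, yellow, blue, green, the reverse of the tags. Spines face the visitor and the gripper is clear.

```bash
python3 -c "from bench import arm; print(arm.job_done())"
```

```text
the job is handed in; nothing more can be done
None
```

All four volumes are in the white rack in reverse order (red, yellow, blue, green from the robot's left), each upright and free on the floor of its own bay with its spine to the visitor; the job was handed in at about 33 s of the 120 s allowed, and no verdict was returned.

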